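# Pop out a dishwasher tablet and stop it with the other finger

### The arm

A 6-joint arm with a two-finger parallel gripper is mounted at the origin on a cart in front of the work surface, level with it; the furniture and walls round the work are solid. World frame = base frame: x ahead of the robot, y to its left, z up, the work surface at z = 0. Lengths are in m, angles in rad, forces in N, time in s.
With the tool pointing down it reaches from about 0.35 to 0.975 m from the base axis. Payload 4.9 kg.
Tool frame: the origin (TCP) lies midway between the tips of the shut fingers; the grasp point (between the pads) lies 19 mm behind it; z points along the fingers, y is the line along which they close (so a half turn about z gives the same grasp; the last joint's range is limited). The gripper opens to 85 mm and grips with 20 to 120 N. Pads are 22 mm wide; open, the fingers measure 114 mm over their backs; the gripper's body (76 mm by 85 mm) begins 54 mm behind the grasp point. The pads swing forward as they close: fully open they stand 13 mm farther back than shut.
Start: joints at [-1.312, 0.053, 1.613, -0, 1.476, -0.119], TCP at [0.231, -0.581, 0.231] pointing down, gripper open.
Joint ranges: [-3.01, 3.01], [-1.01, 2.22], [0.06, 2.58], [-1.02, 4.17], [0.09, 2.62], [-3.14, 3.14]. Speed limits (rad/s): [2.57, 2.57, 3.14, 3.14, 3.14, 3.14].

### API

Orientations are given as a rotation vector (axis times angle).
In Python, from station import ctrl, optics, job gives the robot as it stands.
- The arm moves only by the shell command python3 -m jog 'ROWS' [OPENING] [FORCE]. ROWS is JSON, a list of rows, each a list of 2 entries, a list of its own where there are three numbers: the shift along the tool's x, y, z in m, then the turn, a rotation vector about the tool's x, y, z in rad. A call has 1 to 5 rows; each row is the pose to reach, as a shift and turn from the pose commanded when the call began, along the tool's axes at that moment; what a row does not reach only later rows make up. A row lasts 1/10 s, in which the tool goes at most 50 mm and 8.59 degrees, less where a joint would pass 70% of its speed; a pose out of reach is approached as far as the arm can. A call with a gripper value outside its range is refused whole. OPENING is the opening, from 0 (shut) to 1 (fully open), set as the call begins (- or left out, the last holds). The fingers move at their own pace and stop on an object; FORCE is the grip in N (left out, the last holds). Time passes only in rows, so rows that repeat a pose let the fingers close. It gives the time, the measured TCP pose, the force, the opening and the grip force at its end, in the units of the state.
- ctrl.get_obs(): the state, without advancing time (a new reading comes with each control period).
- optics.get_image(name): name is "side" or "top"; returns a dict with "image" (420x560x3 uint8, blue, green, red), "fx", "fy", "cx", "cy" (pixels), "rvec" (rotation vector, rad) and "tvec" (3), from world to camera coordinates, as OpenCV has them. Camera axes: x right, y down, z forward; pixel columns grow to the right and rows downward; lengths in m; the calibration is good to about 2 mm. A picture is of the moment at which its call begins. There is no depth.
- job.finish_job(): hands the job in; it is judged then, once.
The state is a dict: "t": time; "q": joint angles; "dq": joint speeds; "effort": joint torques, N m; "tool_pos": TCP position; "tool_rot": TCP orientation; "contact_force": force on the tool from outside, world axes, zero at the start; "wrist_torque": the same for the moment, N m; "opening": finger opening in m; "grip_force": force on a finger pad.
Only numpy, scipy, OpenCV 4.12 (cv2) and the standard library are available. Lean on these libraries where they do the work, as an engineer would, in place of code of your own. Each camera call takes 0.05 s, during which the arm holds its last target. There are 200 camera calls.

### The job

Get a dishwasher tablet ready: push the blue key of the dispenser down with one finger so that the spring kicks the tablet out, and stop the tablet on the chute with the other finger before it slides off the front end. Do not lift the tablet, and leave the garlic, salt shaker and spice jar where they are. Finish while holding: the key still pushed down by one finger, and the tablet lying on the chute at rest against the other.

Things in the scene. Friction and masses are not known exactly. Their poses are not given: they have to be found in the camera images.
- dispenser: White tablet dispenser on a grey base, 0.19 m long, fixed. Origin: on the worktop below the tablet's seat; x points from the chute's front end to the back, y left as seen from the front, z up. The chute is open, straight, very smooth, slopes down at 15 degrees towards -x (bed 62 mm high at the seat, x = 0), 42 mm wide between rails 8 mm above the bed. Housing behind: x 24 to 88 mm, 90 mm high.
- key_top (a point): Centre of the top of the blue square key (36 x 36 mm), right (-y) of the chute: x = -55, y = -62 mm in the dispenser's frame. It is 65 mm above the worktop when up, 53 mm when fully down. It is then still 6 mm above the chute's bed beside it, so a gripper's other fingertip, level with the one on the key, blocks the chute without touching its bed.
- key (a joint): Travel of the blue key: 0 up, 0.012 m fully down (hard stop). Straight down; the spring takes 2 N to start and 5 N at the stop, and lifts the key again when released.
- catch (a point): Steel catch that holds the tablet: it stands 8 mm out of the chute's bed at x = -17 mm in the dispenser's frame, is one part with the blue key and sinks with it. Point: its top edge. About 8 mm down it frees the tablet, which shoots out and slides off the front end in well under a second unless a finger already stands in its way on the chute.
- chute_mid (a point): Point on the chute's bed, on its centre line, beside the key: x = -55, y = 0 mm in the dispenser's frame, 47 mm above the worktop. The horizontal line from here to the key's centre is square to the chute, 62 mm long.
- chute_end (a point): Centre of the open front end of the chute's bed: x = -100 mm in the dispenser's frame, 35 mm above the worktop. There is no stop here: a tablet that gets this far falls on the worktop.
- pusher_face (a point): Front face of the orange spring pusher behind the tablet: presses on it with about 1.4 N, stroke 18 mm along the chute.
- tablet: Loose pressed dishwasher tablet, white with a blue layer, 30 mm long (along the chute) x 36 mm wide x 18 mm thick, about 40 g. Origin: centre of its underside. At the start it lies in the seat, on the slope, between pusher and catch.
- garlic: Loose garlic bulb, 60 mm across, 59 mm high, left of the chute; origin centre of its underside. Not to be disturbed.
- salt_shaker: Loose salt shaker, glass with a grey cap, 44 mm across, 90 mm high, left and in front of the dispenser; origin centre of its underside. Not to be disturbed.
- spice_jar: Loose spice jar with dark lid, 41 mm across, 105 mm high, right of the dispenser's housing; origin centre of its underside. Not to be disturbed.
Things that resemble listed ones, but are neither listed nor needed, are in the scene too. There is more than one size of the tablet; the job needs the middle-sized.

How it is judged:
On the way:
1. the blue key is pushed down at least 8 mm (value of joint key above 0.008 m).
At the end, for the whole second after the job is handed in: The key is held down at least 8 mm of its 12 mm, and the tablet, at least 8 mm out of its seat and at most 85 mm down the chute, lies flat on the chute between the rails (tilt under 0.45 rad), at rest (under 20 mm/s) and touching a finger (over 0.02 N) (value of joint key above 0.008 m and x of tablet in the frame of dispenser between -0.085 and -0.008 m and y of tablet in the frame of dispenser between -0.015 and 0.015 m and angle between tablet's own z axis and vertical below 0.45 rad and linear speed of tablet below 0.02 m/s and contact force between the fingers and tablet above 0.02 N); the arm keeps its last pose, push and grip.
It fails at once if the tablet is lifted more than 6 mm above its seat's height (z of tablet in the frame of dispenser above 0.068 m).
It fails at once if the tablet slides off the chute (x of tablet in the frame of dispenser below -0.1 m or height (world z) of tablet below 0.025 m).
It fails at once if a bystander is moved more than 15 mm (distance of any of garlic, salt_shaker, spice_jar from where it was at the start of the episode above 0.015 m).
It also fails if it takes over 32 s, if anything falls off the work surface, if the arm or the gripper's body presses on something with over 40 N, if the wrist force passes 120 N, or if a joint passes its speed limit or range.

## Working session

There is one attempt and no reset: what is moved stays moved. The work goes in short steps, Python scripts to look and compute and a shell command to move; the robot and the scene stay as the last step left them, time stands still between calls to the robot, and variables do not carry over. Pictures are saved under pics/ and viewed, at most 10 in all, crops included, and the job is handed in when it is done.

```bash
mkdir -p pics; ls; python3 - <<'E'
from station import ctrl, optics, job
import cv2,pickle
d={}
for n in("side","top"):
    r=optics.get_image(n); d[n]=r; cv2.imwrite(f"pics/{n}0.png",r["image"]); print(n,r["fx"],r["cx"],r["cy"],r["rvec"],r["tvec"])
pickle.dump(d,open("im0.pkl","wb"))
o=ctrl.get_obs(); print(o)
E
```

```text
pics
side 403.49089469208315 282.14615588410305 209.1540024409268 [ 1.94632297 -0.34715264  0.26693646] [-0.54507977  0.09727529  0.82836492]
top 486.74906304092934 279.37507709551323 206.6360968140612 [ 2.17352167 -2.23506721  0.09495335] [-0.11373982  0.51951414  0.93228034]
{'t': 0.1, 'q': array([-1.31202697e+00,  5.33253293e-02,  1.61414741e+00, -1.73444292e-06,
        1.47600277e+00, -1.19025896e-01]), 'dq': array([-0.00022298, -0.00224491, -0.00364347, -0.0004469 , -0.00198515,
        0.00027397]), 'effort': array([ 2.40331810e-04, -3.94903779e+01, -3.71363533e+01, -8.79080949e-05,
        3.91446098e-03, -1.71683723e-05]), 'tool_pos': array([ 0.2303855 , -0.58038539,  0.23017012]), 'tool_rot': array([-3.08386469e+00, -5.89564055e-01,  2.09063640e-04]), 'contact_force': array([-0.13167159,  0.06641917, -1.04805889]), 'wrist_torque': array([0.02900402, 0.02136617, 0.0365177 ]), 'grip_force': 0.0, 'opening': 0.0855078921654284}
```

View pics/top0.png

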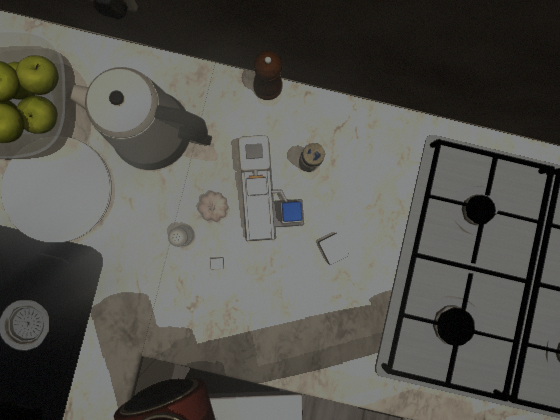

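View pics/side0.png

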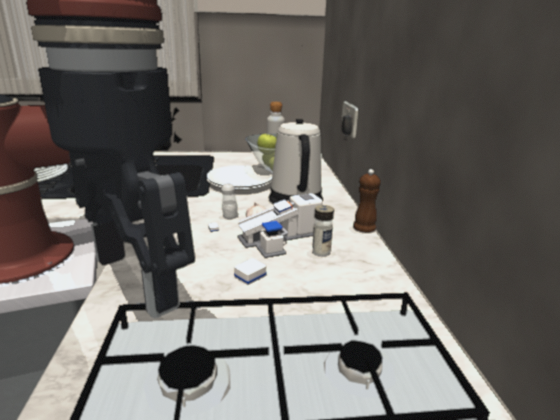

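Both views show the dispenser. In the top view the key is at (291,212), the chute runs from (258,238) up to the housing at (254,152), the garlic is at (212,206), the shaker at (180,235) and the spice jar at (312,157).

Possible tablets in the top view: the one in the seat at (257,184), a small one at (217,263) and a big one at (333,248). The description points to the one in the seat, so I'll check it in a close crop.

```bash
cat > h.py <<'E'
import cv2,numpy as np
def cam(r):
    R=cv2.Rodrigues(np.array(r["rvec"],float))[0]; K=np.array([[r["fx"],0,r["cx"]],[0,r["fy"],r["cy"]],[0,0,1.]])
    return K,R,np.array(r["tvec"],float).reshape(3)
def onplane(r,uv,z):
    K,R,t=cam(r); d=R.T@np.linalg.solve(K,[*uv,1]); c=-R.T@t; return c+d*(z-c[2])/d[2]
def tri(a,ua,b,ub):
    P=[K@np.c_[R,t] for K,R,t in(cam(a),cam(b))]
    X=cv2.triangulatePoints(P[0],P[1],np.array(ua,float).reshape(2,1),np.array(ub,float).reshape(2,1)); return (X[:3]/X[3]).ravel()
def proj(r,X):
    K,R,t=cam(r); p=K@(R@np.asarray(X)+t); return p[:2]/p[2]
def blue(im):
    h=cv2.cvtColor(im,cv2.COLOR_BGR2HSV); return cv2.inRange(h,(105,150,60),(130,255,255))
E
python3 - <<'E'
from h import *; import pickle
d=pickle.load(open("im0.pkl","rb"))
t=d["top"]["image"][125:250,225:315]; s=d["side"]["image"][190:290,200:345]
bg=lambda x,k:np.clip(cv2.resize(x,None,fx=k,fy=k,interpolation=cv2.INTER_CUBIC).astype(float)*1.3,0,255).astype(np.uint8)
a=bg(t,4.5); b=bg(s,2.7); H=max(a.shape[0],b.shape[0])
p=lambda x:cv2.copyMakeBorder(x,0,H-x.shape[0],0,0,cv2.BORDER_CONSTANT)
cv2.imwrite("pics/crop.png",np.hstack([p(a),p(b)])); print(a.shape,b.shape)
for n in d:
    m=blue(d[n]["image"]); k,l,st,c=cv2.connectedComponentsWithStats(m)
    for i in range(1,k):
        if st[i,4]>15:
            cn=cv2.findContours((l==i).astype(np.uint8),0,1)[0][0]; print(n,st[i],c[i],cv2.minAreaRect(cn))
E
```

```text
(562, 405, 3) (270, 392, 3)
side [263 222  19  10 135] [272.01481481 226.23703704] ((272.1346130371094, 226.17306518554688), (9.021342277526855, 17.454336166381836), 78.69007110595703)
top [283 202  19  19 309] [291.6828479  211.39482201] ((291.6435546875, 211.43565368652344), (17.91067123413086, 17.71166229248047), 84.2894058227539)
```

View pics/crop.png

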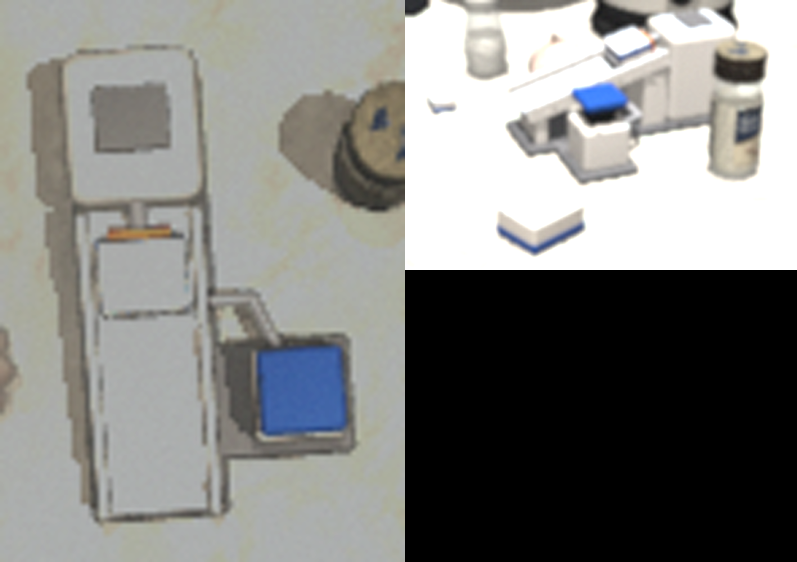

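The crop confirms the choice: the tablet in the seat, at crop (145,275), has the orange pusher behind it and sits square on the chute. The key is at crop (302,391). The front end of the bed runs from (110,515) to (215,512).

```bash
python3 - <<'E'
from h import *; import pickle
d=pickle.load(open("im0.pkl","rb")); T,S=d["top"],d["side"]
np.set_printoptions(precision=4,suppress=True)
k=tri(T,(291.7,211.4),S,(272.0,226.2)); print("key tri",k,"plane",onplane(T,(291.7,211.4),.065))
f=lambda u,v:(225+(u+.5)/4.5-.5,125+(v+.5)/4.5-.5)
e=onplane(T,f(162.5,513),.035); 
b=onplane(T,f(146,207),.0685)
print("end",e,"bed back",b,np.linalg.norm((b-e)[:2]))
hc=[onplane(T,f(*p),.09) for p in((65,55),(197,48),(205,198),(78,205))]
print("housing",np.mean(hc,0))
tb=onplane(T,f(145,272),.080)
print("tablet top",tb)
for nm,v in(("bed",b-e),("housing-end",np.mean(hc,0)-e)):
    yaw=np.arctan2(v[1],v[0]); print(nm,np.degrees(yaw), np.linalg.norm(v[:2]))
    R=np.array([[np.cos(yaw),-np.sin(yaw)],[np.sin(yaw),np.cos(yaw)]])
    print("origin from end",e[:2]+R@[.1,0],"from key",k[:2]-R@[-.055,-.062], onplane(T,(291.7,211.4),.065)[:2]-R@[-.055,-.062],"hous",np.mean(hc,0)[:2]-R@[.056,0])
# key edge yaw
m=blue(T["image"]);cn=max(cv2.findContours(m,0,1)[0],key=cv2.contourArea);bx=cv2.boxPoints(cv2.minAreaRect(cn))
w=np.array([onplane(T,p,.065) for p in bx]);E=w-np.roll(w,1,0);print("key edges deg",np.degrees(np.arctan2(E[:,1],E[:,0])),np.linalg.norm(E,axis=1))
for n,p in(("garlic",(212,206)),("shaker",(180,235)),("jar",(312,157))): print(n,onplane(T,p,{"garlic":.05,"shaker":.09,"jar":.105}[n]))
E
```

```text
key tri [ 0.5034 -0.1493  0.0621] plane [ 0.5039 -0.1494  0.065 ]
end [ 0.4551 -0.0904  0.035 ] bed back [ 0.581  -0.0874  0.0685] 0.12590344653577207
housing [ 0.6108 -0.0847  0.09  ]
tablet top [ 0.5529 -0.0865  0.08  ]
bed 1.3896456424373487 0.12590344653577207
origin from end [ 0.5551 -0.088 ] from key [ 0.5568 -0.086 ] [ 0.5573 -0.0861] hous [ 0.5548 -0.086 ]
housing-end 2.1185394197580565 0.15579476990019203
origin from end [ 0.555  -0.0867] from key [ 0.556  -0.0854] [ 0.5565 -0.0854] hous [ 0.5548 -0.0867]
key edges deg [   4.0399  -85.8258 -176.0779   94.1064] [0.0332 0.0329 0.0332 0.0328]
garlic [ 0.5188 -0.001   0.05  ]
shaker [0.466  0.0526 0.09  ]
jar [ 0.598  -0.1864  0.105 ]
```

The points agree with each other: the dispenser origin is about (0.5555, -0.086) with a yaw of about 2.3°, and the key height triangulates to 62 mm against 65 mm stated. Finger thickness is (114-85)/2 = 14.5 mm, so an opening of 47.5 mm (0.56) puts the finger centres 62 mm apart.

```bash
cat > go.py <<'E'
import sys; from h import *; from station import ctrl
from scipy.spatial.transform import Rotation as Ro
np.set_printoptions(precision=4,suppress=True)
def delta(goal,yaw=2.3):
    o=ctrl.get_obs(); R=Ro.from_rotvec(o["tool_rot"]); best=None
    for s in(1,-1):
        a=np.radians(yaw); y=s*np.array([-np.sin(a),np.cos(a),0]); z=np.array([0,0,-1.]); x=np.cross(y,z)
        t=(R.inv()*Ro.from_matrix(np.c_[x,y,z])).as_rotvec()
        if best is None or np.linalg.norm(t)<np.linalg.norm(best): best=t
    print("t",o["t"],"pos",o["tool_pos"],"open",o["opening"],"F",o["contact_force"]); print("shift",R.inv().apply(np.array(goal)-o["tool_pos"]),"turn",best,np.degrees(best)); return R
if __name__=="__main__": print(delta([float(v) for v in sys.argv[1:4]]).as_matrix())
E
python3 go.py 0.502 -0.1185 0.16
```

```text
t 0.1 pos [ 0.2304 -0.5804  0.2302] open 0.0855078921654284 F [-0.1317  0.0664 -1.0481]
shift [ 0.4228 -0.329   0.0709] turn [-0.0019  0.0001  0.3377] [-0.1083  0.0055 19.3461]
[[ 0.9295  0.3689 -0.0005]
 [ 0.3689 -0.9295  0.0018]
 [ 0.0002 -0.0019 -1.    ]]
```

```bash
python3 -m jog '[[[0.039,-0.030,0],[0,0,0]],[[0.078,-0.060,0],[0,0,0]],[[0.117,-0.091,0],[0,0,0]],[[0.156,-0.121,0],[0,0,0]],[[0.195,-0.152,0],[0,0,0]]]' 0.56 20; python3 -m jog '[[[0.039,-0.030,0],[0,0,0]],[[0.078,-0.060,0],[0,0,0]],[[0.117,-0.091,0],[0,0,0]],[[0.156,-0.121,0],[0,0,0]],[[0.195,-0.152,0],[0,0,0]]]'; python3 -m jog '[[[0.033,-0.026,0],[0,0,0.10]],[[0.033,-0.026,0],[0,0,0.22]],[[0.033,-0.026,0],[0,0,0.337]],[[0.033,-0.026,0],[0,0,0.337]],[[0.033,-0.026,0],[0,0,0.337]]]'; python3 go.py 0.502 -0.1185 0.1
```

```text
t: 0.6
tool_pos: [0.3561, -0.3658, 0.2307]
tool_rot: [-3.085, -0.589, 0.0]
contact_force: [0.8, -0.4, 0.1]
opening: 0.0481
grip_force: 0.0
t: 1.1
tool_pos: [0.4813, -0.1525, 0.231]
tool_rot: [3.086, 0.59, -0.0]
contact_force: [1.1, -0.9, 0.1]
opening: 0.0475
grip_force: 0.0
t: 1.6
tool_pos: [0.5018, -0.1181, 0.2309]
tool_rot: [-3.141, -0.068, 0.001]
contact_force: [0.0, 0.2, -0.3]
opening: 0.0476
grip_force: 0.0
t 1.6 pos [ 0.5018 -0.1181  0.2309] open 0.047638380371243474 F [ 0.0211  0.2166 -0.2654]
shift [0.0003 0.0004 0.1309] turn [-0.0003  0.0006  0.0029] [-0.0148  0.0349  0.1675]
[[ 0.9991  0.0431 -0.0006]
 [ 0.0431 -0.9991  0.0002]
 [-0.0006 -0.0003 -1.    ]]
```

```bash
python3 -m jog '[[[0,0,0.04],[0,0,0]],[[0,0,0.08],[0,0,0]],[[0,0,0.12],[0,0,0]],[[0,0,0.146],[0,0,0]],[[0,0,0.146],[0,0,0]]]'
python3 - <<'E'
from h import *; from station import optics
import pickle
d={n:optics.get_image(n) for n in("side","top")}; pickle.dump(d,open("im1.pkl","wb"))
bg=lambda x,k:np.clip(cv2.resize(x,None,fx=k,fy=k,interpolation=cv2.INTER_CUBIC).astype(float)*1.2,0,255).astype(np.uint8)
a=bg(d["side"]["image"][130:280,200:345],2.75);b=bg(d["top"]["image"][115:250,190:330],2.75)
H=max(len(a),len(b));p=lambda x:cv2.copyMakeBorder(x,0,H-len(x),0,0,cv2.BORDER_CONSTANT)
cv2.imwrite("pics/c1.png",np.hstack([p(a),p(b)]))
E
```

```text
t: 2.1
tool_pos: [0.4982, -0.1172, 0.0804]
tool_rot: [-3.137, -0.065, 0.014]
contact_force: [-1.3, 1.1, 1.1]
opening: 0.048
grip_force: 0.0
```

View pics/c1.png

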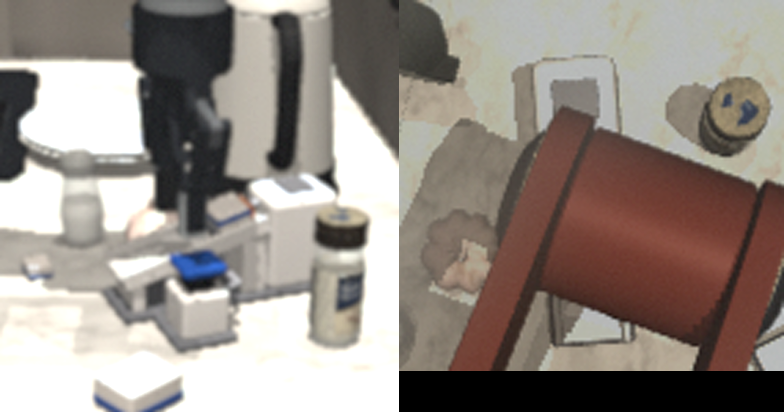

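The side view shows the key finger's tip near crop (190,235), hovering just above the key at (198,262). The arm hides the scene in the top view. I'll check that the arm has settled and compare the tip with the projections.

```bash
python3 -m jog '[[[0,0,0],[0,0,0]],[[0,0,0],[0,0,0]],[[0,0,0],[0,0,0]]]'; python3 - <<'E'
from h import *; from station import optics,ctrl
from scipy.spatial.transform import Rotation as Ro
r=optics.get_image("side"); o=ctrl.get_obs(); R=Ro.from_rotvec(o["tool_rot"]).as_matrix(); p=o["tool_pos"]; print(p,R[:,0])
crop=r["image"][180:260,230:310]; k=7
im=np.clip(cv2.resize(crop,None,fx=k,fy=k,interpolation=cv2.INTER_CUBIC)*1.2,0,255).astype(np.uint8)
for back,c in((0,(0,0,255)),(.005,(0,255,0)),(.010,(0,255,255))):
  for sx in(-.011,.011):
    for sy in (.024,.0385):
      u=proj(r,p+R@[sx,sy,-back]); u=(u-[230,180]+.5)*k; cv2.circle(im,tuple(int(v) for v in u),3,c,-1)
m=blue(r["image"]);ys,xs=np.nonzero(m);print(xs.mean(),ys.mean(),proj(r,[.5034,-.1493,.065]))
cv2.imwrite("pics/c2.png",im)
E
```

```text
t: 2.5
tool_pos: [0.5031, -0.1186, 0.0871]
tool_rot: [3.14, 0.064, 0.005]
contact_force: [0.5, 0.3, -0.7]
opening: 0.0478
grip_force: 0.0
[ 0.50282107 -0.11846603  0.08671339] [0.99915836 0.04095882 0.00222413]
271.618320610687 227.25190839694656 [272.5039796  224.93324109]
```

View pics/c2.png

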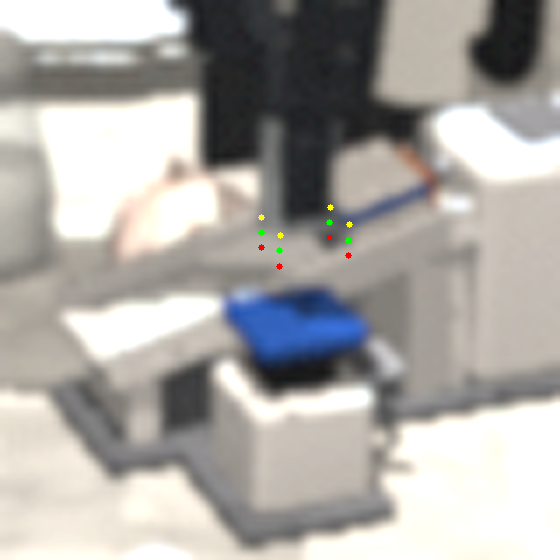

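The projected tip (about 5–8 mm behind the TCP) matches the picture and is centred over the key at crop (300,325). I'll descend in small steps and watch the force.

```bash
python3 -m jog '[[[0,0,0.008],[0,0,0]],[[0,0,0.016],[0,0,0]],[[0,0,0.022],[0,0,0]],[[0,0,0.022],[0,0,0]],[[0,0,0.022],[0,0,0]]]'; python3 -m jog '[[[0,0,0.002],[0,0,0]],[[0,0,0.004],[0,0,0]],[[0,0,0.004],[0,0,0]],[[0,0,0.004],[0,0,0]],[[0,0,0.004],[0,0,0]]]'; python3 go.py 0.502 -0.1185 0.05
```

```text
t: 3.05
tool_pos: [0.5018, -0.118, 0.0629]
tool_rot: [-3.141, -0.064, 0.001]
contact_force: [0.7, 0.2, 0.2]
opening: 0.0476
grip_force: 0.0
t: 3.55
tool_pos: [0.5022, -0.1182, 0.0596]
tool_rot: [3.141, 0.064, 0.001]
contact_force: [0.2, 0.7, 2.1]
opening: 0.0479
grip_force: 0.9
t 3.55 pos [ 0.5022 -0.1182  0.0596] open 0.04786634844281838 F [0.2366 0.6628 2.0823]
shift [-0.0003  0.0002  0.0096] turn [ 0.0003 -0.0006  0.0007] [ 0.0161 -0.0372  0.0381]
[[ 0.9992  0.0408  0.0007]
 [ 0.0408 -0.9992 -0.0003]
 [ 0.0006  0.0003 -1.    ]]
```

```bash
python3 -m jog '[[[0,0,0.002],[0,0,0]],[[0,0,0.004],[0,0,0]],[[0,0,0.004],[0,0,0]],[[0,0,0.004],[0,0,0]]]'; python3 - <<'E'
from h import *; from station import optics
r=optics.get_image("side"); k=7
cv2.imwrite("pics/c3.png",np.clip(cv2.resize(r["image"][180:260,230:310],None,fx=k,fy=k,interpolation=cv2.INTER_CUBIC)*1.2,0,255).astype(np.uint8))
E
```

```text
t: 3.95
tool_pos: [0.5022, -0.1183, 0.0554]
tool_rot: [3.141, 0.064, 0.001]
contact_force: [0.8, 0.5, 2.7]
opening: 0.0479
grip_force: 1.3
```

View pics/c3.png

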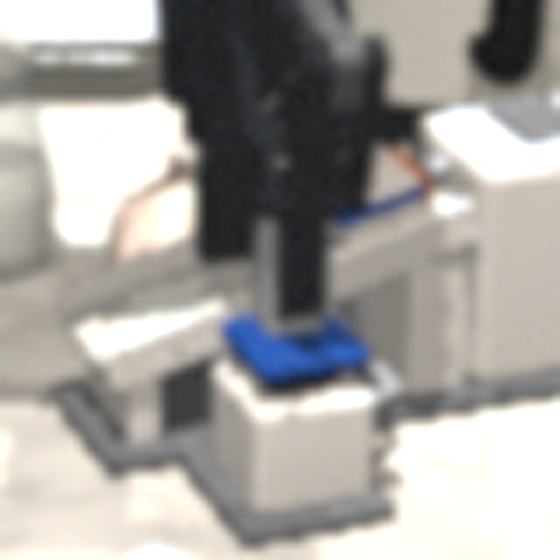

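The finger stands on the key at crop (290,325), and the force matches the spring. The other finger goes down behind the rail at (225,255), and the tablet is still seated. Now I'll push down to the stop.

```bash
python3 -m jog '[[[0,0,0.003],[0,0,0]],[[0,0,0.005],[0,0,0]],[[0,0,0.007],[0,0,0]],[[0,0,0.007],[0,0,0]],[[0,0,0.007],[0,0,0]]]';python3 -m jog '[[[0,0,0.001],[0,0,0]],[[0,0,0.001],[0,0,0]],[[0,0,0.001],[0,0,0]],[[0,0,0.001],[0,0,0]],[[0,0,0.001],[0,0,0]]]'; python3 - <<'E'
from h import *; from station import optics
r=optics.get_image("side"); k=7
cv2.imwrite("pics/c4.png",np.clip(cv2.resize(r["image"][180:260,230:310],None,fx=k,fy=k,interpolation=cv2.INTER_CUBIC)*1.2,0,255).astype(np.uint8))
E
```

```text
t: 4.5
tool_pos: [0.5026, -0.1185, 0.05]
tool_rot: [3.14, 0.064, 0.001]
contact_force: [-3.9, 0.9, 13.2]
opening: 0.0481
grip_force: 6.5
t: 5.0
tool_pos: [0.503, -0.1187, 0.0499]
tool_rot: [3.14, 0.064, 0.001]
contact_force: [-5.2, 2.1, 16.2]
opening: 0.048
grip_force: 8.5
```

View pics/c4.png

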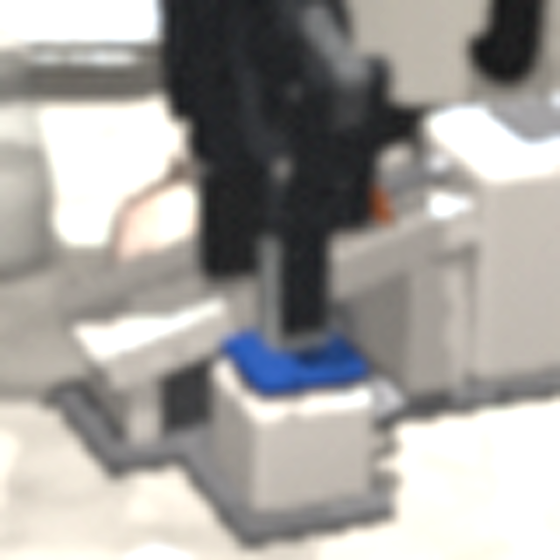

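The key is at its stop: the force jumped and the blue top sits about 12 mm lower. The pusher's orange face is now out at crop (380,205), so the tablet was kicked out and is hidden behind the finger. I'll ease the push slightly and check the tablet.

```bash
python3 -m jog '[[[0,0,-0.001],[0,0,0]],[[0,0,-0.001],[0,0,0]],[[0,0,-0.001],[0,0,0]],[[0,0,-0.001],[0,0,0]],[[0,0,-0.001],[0,0,0]]]'; python3 - <<'E'
from h import *; from station import optics
import pickle
d0=pickle.load(open("im0.pkl","rb"))
r=optics.get_image("side"); t=optics.get_image("top"); k=7
m=[blue(x["image"]) for x in(d0["side"],r)]
for q in m:
    ys,xs=np.nonzero(q); print(len(xs),xs.min(),xs.max(),ys.min(),ys.max())
print(proj(r,[.5034,-.1493,.065]),proj(r,[.5034,-.1493,.053]))
im=np.clip(cv2.resize(r["image"][170:250,240:320],None,fx=k,fy=k,interpolation=cv2.INTER_CUBIC)*1.5,0,255).astype(np.uint8)
a=np.radians(2.3);c,s=np.cos(a),np.sin(a)
for x in(-.044,-.014):
  for y in(-.018,.018):
    for h in(0,.018):
      X=x-h*np.sin(.2618); Z=.062+x*np.tan(.2618)+h*np.cos(.2618)
      u=(proj(r,[.5555+c*X-s*y,-.086+s*X+c*y,Z])-[240,170]+.5)*k; cv2.circle(im,tuple(int(v) for v in u),3,(0,0,255),-1)
tt=cv2.resize(t["image"][150:250,230:310],None,fx=2.5,fy=2.5); tt=cv2.copyMakeBorder(tt,0,560-len(tt),0,0,cv2.BORDER_CONSTANT)
cv2.imwrite("pics/c5.png",np.hstack([im,tt]))
E
```

```text
t: 5.55
tool_pos: [0.5029, -0.1186, 0.0501]
tool_rot: [3.14, 0.064, 0.002]
contact_force: [-1.8, 0.5, 11.7]
opening: 0.0478
grip_force: 5.9
137 247 281 222 282
86 247 281 228 282
[272.5039796  224.93324109] [272.41059115 230.08327565]
```

View pics/c5.png

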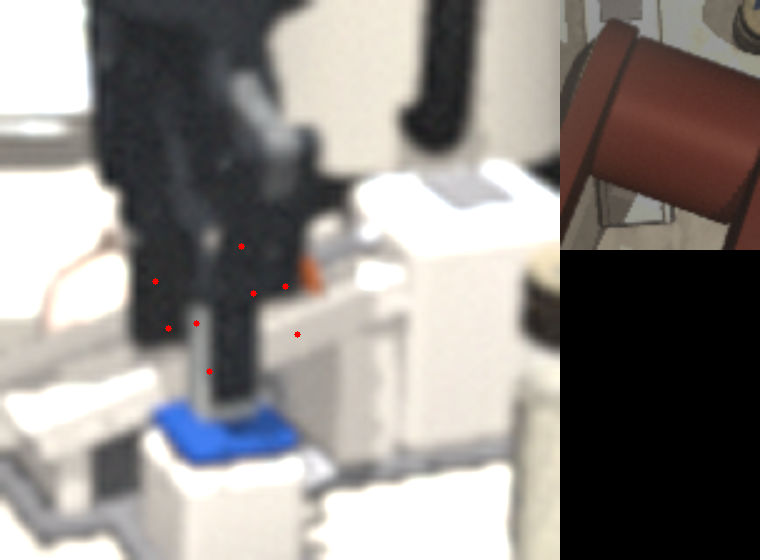

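The pusher is fully out and the front of the chute is empty. The blue top edge dropped from row 222 to 228, where 12 mm of travel predicts about 5 rows, so the key is fully down. The tablet must be between the finger and the pusher. I'll check the colours there and the stability, then hand in.

```bash
python3 -m jog '[[[0,0,0],[0,0,0]],[[0,0,0],[0,0,0]],[[0,0,0],[0,0,0]],[[0,0,0],[0,0,0]],[[0,0,0],[0,0,0]]]'; python3 - <<'E'
from station import optics
from h import *
im=optics.get_image("side")["image"]
for y in range(203,219): print(y,[tuple(int(v) for v in im[y,x]) for x in (276,278,280,282,284,286)])
E
```

```text
t: 6.15
tool_pos: [0.5029, -0.1186, 0.0501]
tool_rot: [3.14, 0.064, 0.002]
contact_force: [-2.5, 0.7, 12.3]
opening: 0.048
grip_force: 5.9
203 [(35, 33, 31), (35, 32, 32), (31, 30, 30), (38, 36, 36), (105, 109, 113), (136, 142, 147)]
204 [(33, 31, 30), (34, 33, 32), (33, 32, 31), (36, 34, 34), (97, 100, 104), (120, 123, 126)]
205 [(31, 30, 29), (39, 37, 36), (29, 29, 26), (35, 34, 36), (93, 95, 100), (115, 115, 116)]
206 [(30, 29, 28), (41, 40, 39), (31, 31, 29), (36, 37, 42), (84, 88, 104), (106, 105, 106)]
207 [(32, 31, 30), (38, 37, 34), (32, 32, 29), (33, 36, 49), (65, 78, 115), (100, 101, 104)]
208 [(31, 28, 28), (33, 30, 30), (28, 27, 26), (35, 38, 52), (51, 73, 122), (104, 109, 116)]
209 [(36, 35, 34), (36, 34, 33), (36, 34, 32), (33, 36, 49), (48, 70, 118), (107, 114, 125)]
210 [(37, 35, 34), (36, 34, 33), (32, 31, 30), (36, 38, 49), (44, 67, 114), (99, 108, 123)]
211 [(35, 33, 32), (35, 33, 32), (37, 36, 36), (56, 58, 62), (67, 83, 117), (109, 118, 133)]
212 [(35, 33, 32), (52, 53, 55), (64, 66, 69), (85, 89, 92), (104, 113, 127), (129, 137, 145)]
213 [(41, 41, 41), (87, 91, 96), (101, 107, 111), (121, 127, 131), (134, 141, 147), (143, 150, 155)]
214 [(52, 53, 54), (117, 123, 129), (132, 140, 146), (143, 150, 156), (141, 148, 153), (133, 139, 144)]
215 [(63, 63, 65), (135, 142, 148), (144, 151, 157), (140, 147, 152), (131, 137, 142), (127, 133, 137)]
216 [(65, 66, 67), (142, 148, 155), (139, 145, 151), (130, 136, 141), (127, 133, 137), (126, 133, 137)]
217 [(63, 63, 64), (130, 136, 141), (130, 136, 141), (127, 133, 138), (127, 132, 137), (126, 132, 137)]
218 [(61, 62, 62), (124, 130, 134), (127, 133, 137), (126, 132, 137), (124, 131, 136), (119, 125, 130)]
```

The gripper hides that strip. Everything else agrees: the reading is stable, the steady -x force on the finger fits the tablet resting against it, nothing is on the front of the chute, and the pusher is fully out. Handing in.

```bash
python3 -c "
from station import job
print(job.finish_job())"
```

```text
the job is handed in; nothing more can be done
None
```

I handed the job in at about 6 s with the key held down at its stop by one finger and the other finger standing in the chute; the tablet should be resting against that finger, but the gripper hid it, so I inferred this from the extended pusher, the empty chute front and the steady force.

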